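# Seat a proud tube in the push-latch tube reader

## Task

One of the three capped tubes in the small white tube reader has not gone fully home. Press the front of its shut cover in and let go so that it pops wide open, push the tube that stands proud straight down until it is fully home like the other two, then push the cover down and press it in again so that it stays latched shut when you let go. Only press and push: pull no tube up, and leave the things round the reader where they are.

Things in the scene. Friction and masses are not known exactly. Their poses are not given: they have to be found in the camera images.
- reader: Three-place tube reader, a white bench instrument fixed to the worktop, 160 x 164 x 127 mm, cover shut. Origin: on the worktop under its housing; x to its back, y to its left side, z up. The low keypad nose at its front (x -97 to -53 mm) is up to 72 mm high; the housing behind (x -55 to 63, y -75 to 75 mm) is 112 mm high and has a recess in its top (x -33 to 35, y -62 to 62 mm).
- wells (a point): Floor of the middle well, 20 mm above the worktop, 10 mm in front of the reader's origin. The three wells lie in a row along the reader's y, 36 mm apart, 62 mm in front of the hinge axis; they open in a grey deck 84 mm above the worktop, the bottom of the recess under the cover.
- cover (a joint): Hinge of the flat white cover, rad. 0: latched shut. Negative: pressed in, stop at -0.06 (front edge 7 mm lower). Positive: open; a spring swings it up to the stop at 1.83, leaning back. Latched, a press on the pad to the stop (2 to 6 N), let go, frees it: open in 1 s. Shut against the spring (2 N) and pressed to the stop, it stays latched at 0. A press that stops short changes nothing.
- press_pad (a point): Middle of the ribbed grey press pad, 16 x 48 mm, on the cover's outer face at its front; moves with the cover. 99 mm from the hinge axis along the cover; with the cover latched it faces up, 128 mm above the worktop.
- front_edge (a point): Middle of the cover's front edge, on the outer face, 114 mm from the hinge axis; moves with the cover. Wide open, this is the cover's upper edge, about 226 mm above the worktop, and the outer face looks to the reader's back. A rim 4 mm thick reaches 20 mm inward from the outer face at the front and sides.
- cover_hinge (a point): Middle of the hinge axis at the back of the reader, 118 mm above the worktop, 52 mm behind the reader's origin; the axis runs along the reader's y. The cover is 164 mm wide and its outer face lies 9 mm outside the axis. A latch tongue 20 mm wide, 96 mm from the axis, reaches 30 mm inward from the axis's plane.
- tube_a: Capped sample tube, 83 mm long, 13 mm thick, light blue cap 16 mm across, its top 82 mm from the origin. Origin at the tip of its rounded foot, z up along it. Stands in one of the wells. Home, its foot is on the well's floor and the cap's top is 102 mm above the worktop; not home, it rests 10 mm higher on sprung jaws that give at 2 to 5 N. Which tube stands proud shows by its height only.
- tube_b: Capped sample tube of the same kind and size as tube_a, in another well.
- tube_c: Capped sample tube of the same kind and size as tube_a, in another well.
- marker: Marker pen, 132 mm long, 11 mm thick, lying beside the reader (to its right). Leave it. Origin under its middle.
- bottle: Small capped reagent bottle, 33 mm thick, 68 mm tall, standing at the reader's left. Leave it. Origin under its middle.
- dish: Petri dish, 91 mm across, 16 mm tall. Leave it. Origin under its middle.
- timer: Bench timer, 64 x 64 x 19 mm. Leave it. Origin under its middle.
- forceps: Steel forceps, 136 mm long, 8 mm high, lying on the worktop. Leave them. Origin under their middle.
- tip_box: Pipette tip box, 96 x 129 x 110 mm. Leave it. Origin under its middle.

How it is judged:
By the outcome, as a careful person would: the job done as asked, in the order asked, and still so for the second after the job is handed in, with the robot touching nothing.
It also fails if it takes over 51 s, if anything falls off the work surface, if the arm or the gripper's body presses on something with over 40 N, if the wrist force passes 120 N, or if a joint passes its speed limit or range.

## Robot

A 6-joint arm with a two-finger parallel gripper is mounted at the origin on a cart in front of the work surface, level with it; the furniture and walls round the work are solid. World frame = base frame: x ahead of the robot, y to its left, z up, the work surface at z = 0. Lengths are in mm, angles in degrees, forces in N, time in s.
With the tool pointing down it reaches from about 300 to 850 mm from the base axis. Payload 4.2 kg.
Tool frame: the origin (TCP) lies between the finger pads; the fingertips stand 14 mm ahead of it and the grasp point (between the pads) lies 5 mm behind it; z points along the fingers, y is the line along which they close (so a half turn about z gives the same grasp; the last joint's range is limited). The gripper opens to 91 mm and grips with 3 to 60 N. Pads are 32 mm wide; open, the fingers measure 118 mm over their backs; the gripper's body (76 mm by 178 mm) begins 60 mm behind the grasp point.
Start: joints at [62.911, 18.312, 89.639, -0, 72.044, -1.146], TCP at [251.558, 517.069, 227.976] pointing down, gripper open.
Joint ranges: [-177.97, 177.97], [-48.28, 115.42], [12.27, 149.76], [-77.06, 257.06], [2.81, 150.46], [-146.56, 146.56]. Speed limits (degrees/s): [147.25, 147.25, 180, 180, 180, 180].

## Interface

Orientations are given as [roll, pitch, yaw] about the fixed x, y, z axes, in that order (R = Rz(yaw) Ry(pitch) Rx(roll)).
In Python, from workcell import * gives the robot as it stands. The module is installed in compiled form; this text tells all that it offers.
- The arm moves only by the tool send_rows, never from a script. Its argument "deltas" is a list of rows, each a list of 2 entries, a list of its own where there are three numbers: the shift along the tool's x, y, z normalised to -1 to 1, where 1 is 0.5 m, then the turn, a rotation vector about the tool's x, y, z normalised to -1 to 1, where 1 is 0.5 rad. A call has 1 to 10 rows; each row shifts and turns the commanded pose from where the row before left it, along the tool's axes as they then stand; what a row does not reach is not made up. A row lasts 1/10 s, in which the tool goes at most 50 mm and 8.59 degrees, less where a joint would pass 70% of its speed; a pose out of reach is approached as far as the arm can. A call with a number of a shift or a turn outside -1 to 1 is refused whole. A call with a gripper value outside its range is refused whole. "grip" is the closure, from 0 (fully open) to 1 (shut), set as the call begins (left out, the last holds). The fingers move at their own pace and stop on an object; "grip_force" is the grip in N (left out, the last holds). Time passes only in rows, so rows that do not move let the fingers close. It gives the time, the measured TCP pose, the force, the opening and the grip force at its end, in the units of the state.
- state(): the state, without advancing time (a new reading comes with each control period).
- grab_frame(name): name is "scene" or "top" or "wrist"; returns the picture (480x640x3 uint8, red, green, blue); there is no depth.
- calibration(name): a dict with "mtx" (3x3 intrinsics, pixels), "R" (3x3) and "t" (3): a world point X has camera coordinates R X + t. Camera axes: x right, y down, z forward; pixel columns grow to the right and rows downward; lengths in mm; the calibration is good to about 2 mm. A picture is of the moment at which its call begins: read the wrist's pose just before it. calibration takes no time and is no camera call; for the wrist camera it gives the pose at the moment of the call.
- job_done(): hands the job in; it is judged then, once.
Trained networks look in the newest picture that a camera, given by its name, has taken for a name from the list of things; names that differ only in an ending like _2 or _b are one class to them, and where a whole thing is asked for, a point or a joint stands for the part that bears it (a point fixed in the world has none). Each returns a list of dicts, best first, with "p" (0 to 1); they miss things now and then, are a little off and sometimes report something else, mostly with a low value. They report only what shows in the picture. A call takes as long as a camera call.
- trace(camera, label): "pixels" (480x640 bool, what is visible of it) and "bbox" ([left, top, width, height] in pixels, round what is visible of it).
The state is a dict: "time_s": time; "qpos": joint angles; "qvel": joint speeds; "effort": joint torques, N m; "ee_pos": TCP position; "ee_rot": TCP orientation; "force": force on the tool from outside, world axes, zero at the start; "torque": the same for the moment, N m; "gripper_width": finger opening in mm; "gripper_force": force on a finger pad.
Only numpy, scipy, OpenCV 4.12 (cv2) and the standard library are available. Lean on these libraries where they do the work, as an engineer would, in place of code of your own. Each camera call takes 0.05 s, during which the arm holds its last target. There are 200 camera calls.

## Working session

There is one attempt and no reset: what is moved stays moved. The work goes in short steps, Python scripts to look and compute and a tool call to move; the robot and the scene stay as the last step left them, time stands still between calls to the robot, and variables do not carry over. Pictures are saved under pics/ and viewed, at most 10 in all, crops included, and the job is handed in when it is done.

Besides the shell and the picture viewer there is one more tool, called as name([rows], argument=value, ...), one row to a line, values as JSON. send_rows: Moves the arm, as the interface text tells. Scaled input: -1 to 1 covers 0.5 m each way for a shift and 0.5 rad each way for a turn. Its arguments: {"type":"object","properties":{"deltas":{"type":"array","items":{"type":"array"}},"grip":{"type":"number"},"grip_force":{"type":"number"}},"required":["deltas"]}

```bash
mkdir -p pics
cat > h.py <<'E'
from workcell import *
import numpy as np, cv2
def save(cam,name):
    f=grab_frame(cam); cv2.imwrite('pics/'+name,f[:,:,::-1]); return f
def proj(cam,P):
    c=calibration(cam); X=np.atleast_2d(P)@np.array(c['R']).T+np.array(c['t']); u=X@np.array(c['mtx']).T
    return u[:,:2]/u[:,2:]
def ray(cam,uv,z):
    c=calibration(cam);R=np.array(c['R']);t=np.array(c['t'])
    o=-R.T@t; d=R.T@np.linalg.inv(np.array(c['mtx']))@np.array([uv[0],uv[1],1.])
    return o+d*(z-o[2])/d[2]
E
python3 - <<'E'
from h import *
a=save('scene','s0.png');b=save('top','t0.png')
cv2.imwrite('pics/both.png',cv2.resize(np.hstack([a,b]),(800,300))[:,:,::-1])
for c in('scene','top'):
  k=calibration(c);R=np.array(k['R']);print(c,-R.T@np.array(k['t']),R[2],k['mtx'][0][0])
  for n in('reader','cover','press_pad','bottle','marker','tip_box','dish'):
    for r in trace(c,n)[:2]:print(n,r['p'],r['bbox'])
print(state())
E
```

```text
scene [-277.88263334 -564.48646404 1189.99356798] [ 0.5225205   0.39624732 -0.75495721] 581.3722447866671
reader 0.92 [251.6, 168.0, 77.8, 87.0]
cover 0.89 [250.9, 173.5, 77.0, 51.0]
press_pad 0.82 [248.0, 174.6, 78.0, 49.8]
bottle 0.6 [239.2, 206.9, 9.4, 19.3]
bottle 0.59 [251.0, 174.8, 76.8, 47.2]
marker 0.56 [320.0, 224.2, 30.1, 31.0]
tip_box 0.62 [132.2, 177.2, 57.8, 58.7]
dish 0.64 [196.4, 186.4, 36.5, 21.1]
top [ 337.61670795    6.17628685 1212.58026881] [ 0.12179447  0.00727875 -0.99252865] 453.59982070816676
reader 0.58 [233.8, 177.0, 75.1, 76.1]
cover 0.98 [233.7, 180.9, 68.5, 56.9]
press_pad 0.63 [236.0, 176.1, 69.5, 56.2]
bottle 0.72 [228.3, 230.2, 18.3, 12.6]
bottle 0.55 [237.9, 175.9, 68.9, 57.8]
marker 0.56 [127.8, 267.3, 62.2, 41.6]
marker 0.5 [320.3, 178.8, 2.1, 48.3]
tip_box 0.55 [125.3, 267.2, 65.8, 42.3]
tip_box 0.33 [235.7, 181.9, 71.9, 51.3]
dish 0.61 [166.7, 217.5, 34.1, 26.7]
{'time_s': 0.8, 'qpos': array([ 6.29112227e+01,  1.83091469e+01,  8.96379747e+01,  1.73640366e-03,
        7.20442857e+01, -1.14536960e+00]), 'qvel': array([-0.00945889, -0.02374866,  0.05396321,  0.08735478, -0.00792345,
        0.0052138 ]), 'effort': array([ 1.86676989e-03, -4.12301409e+01, -2.32230484e+01,  7.27126608e-02,
        3.75468191e-02, -3.53723792e-06]), 'ee_pos': array([251.54710383, 517.0781858 , 228.01051038]), 'ee_rot': array([ 1.79991376e+02, -1.47982337e-03,  1.54056057e+02]), 'force': array([ 0.04235834, -0.85344234,  0.44735162]), 'torque': array([-0.02340819,  0.03902986,  0.00989961]), 'gripper_force': 0.0, 'gripper_width': 91.49682491658602}
```

View pics/t0.png

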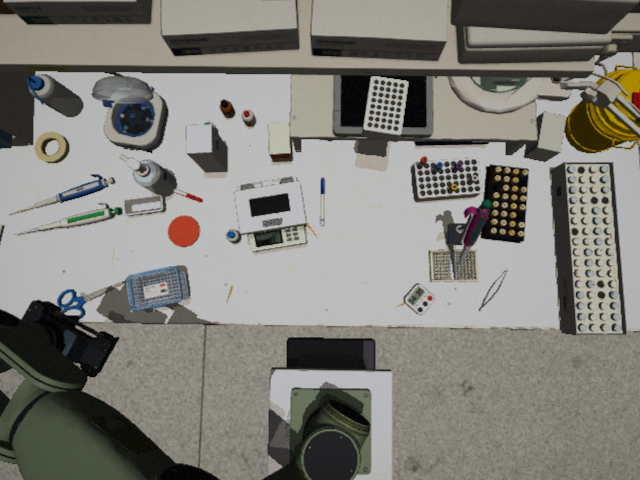

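View pics/s0.png

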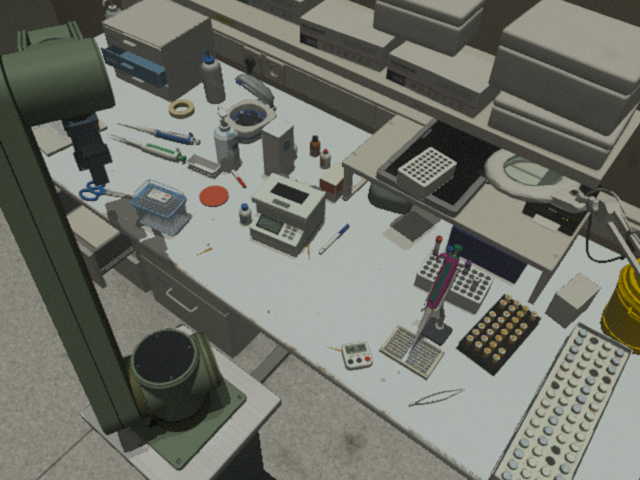

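The top view shows the reader at about (270,213), with its front facing the robot and a slight yaw. The bottle is at its left at (232,236) and the marker at its right at (322,200). Next I'll fit the pose from the cover masks.

```bash
cat > fit.py <<'E'
from h import *
from scipy.optimize import minimize
from scipy.spatial import ConvexHull
# housing+cover+nose boxes in reader frame
def box(x0,x1,y0,y1,z0,z1): return np.array([[x,y,z] for x in(x0,x1) for y in(y0,y1) for z in(z0,z1)],float)
COV=box(-62,55,-82,82,107,127)
ALL=[COV,box(-55,63,-75,75,0,112),box(-97,-53,-75,75,0,60)]
def T(p,P):
    c,s=np.cos(p[2]),np.sin(p[2]); return P@np.array([[c,s,0],[-s,c,0],[0,0,1]])+[p[0],p[1],0]
def sil(cam,p,boxes,S=4):
    m=np.zeros((480*S,640*S),np.uint8)
    for b in boxes:
        q=cv2.convexHull((proj(cam,T(p,b))*S).astype(np.float32).reshape(-1,1,2)); cv2.fillConvexPoly(m,np.round(q).astype(np.int32),1)
    return cv2.resize(m.astype(np.float32),(640,480),interpolation=cv2.INTER_AREA)
E
python3 - <<'E'
from fit import *
M={}
for c in('top','scene'):
    grab_frame(c)
    M[c]=[(np.array(trace(c,'reader')[0]['pixels'],float),ALL),(np.array(trace(c,'cover')[0]['pixels'],float),[COV])]
    print(c,M[c][0][0].sum(),M[c][1][0].sum())
def cost(p,cams,ks):
    q=[p[0],p[1],p[2]/100]; return sum(np.abs(sil(c,q,M[c][k][1])-M[c][k][0]).sum()/M[c][k][0].sum() for c in cams for k in ks)
c0=ray('top',(270,208),127);print(c0)
for cams in(['top'],['scene'],['top','scene']):
  for ks in ([0],[1],[0,1]):
    r=min((minimize(cost,[c0[0],c0[1],a],args=(cams,ks),method='Nelder-Mead',options=dict(initial_simplex=[[c0[0],c0[1],a],[c0[0]+20,c0[1],a],[c0[0],c0[1]+20,a],[c0[0],c0[1],a+10]])) for a in(0,12)),key=lambda r:r.fun); print(cams,ks,r.x.round(1),round(r.fun,3))
p=[r.x[0],r.x[1],r.x[2]/100]
out=[]
for c in('top','scene'):
    f=cv2.imread('pics/%s0.png'%c[0]); u=proj(c,T(p,np.array([[0,0,60.]])))[0].astype(int); x0,y0=u-[50,50]
    g=cv2.resize(f[y0:y0+100,x0:x0+100],(400,400),interpolation=cv2.INTER_CUBIC)
    for P in np.vstack([COV,box(-97,-97,-75,75,0,0),[[-47,-24,128],[-47,24,128]]]):
        v=(proj(c,T(p,P[None]))[0]+.5-[x0,y0])*4; cv2.circle(g,tuple(v.astype(int)),2,(0,0,255),-1)
    out.append(g)
cv2.imwrite('pics/fit.png',np.hstack(out))
E
```

```text
top 4289.0 3054.0
scene 4460.0 2240.0
[549.24760533 154.16266761 127.        ]
['top'] [0] [560.7 153.9  15.8] 0.058
['top'] [1] [560.3 154.4  18.1] 0.086
['top'] [0, 1] [560.4 154.3  16.8] 0.144
['scene'] [0] [568.8 159.1  20.9] 0.074
['scene'] [1] [563.3 156.2  18.5] 0.064Traceback (most recent call last):
  File "<stdin>", line 12, in <module>
  File "<stdin>", line 12, in <genexpr>
    res = _minimize_neldermead(fun, x0, args, callback, bounds=bounds,
                               **options)
    fxr = func(xr)
    fx = function(np.copy(x), *(wrapper_args + args))
  File "<stdin>", line 8, in cost
  File "<stdin>", line 8, in <genexpr>
  File "fit.py", line 13, in sil
    q=cv2.convexHull((proj(cam,T(p,b))*S).astype(np.float32).reshape(-1,1,2)); cv2.fillConvexPoly(m,np.round(q).astype(np.int32),1)
                      ~~~~^^^^^^^^^^^^
  File "h.py", line 6, in proj
    c=calibration(cam); X=np.atleast_2d(P)@np.array(c['R']).T+np.array(c['t']); u=X@np.array(c['mtx']).T
ValueError: time passes only in moves, steps and waits
```

```bash
python3 - <<'E'
import re
s=open('h.py').read().replace("def save","import pickle,os\nC={}\ndef cal(c):\n    if c=='wrist' and c not in C: C[c]=calibration(c)\n    if c not in C:\n        f=c+'.pkl'\n        if not os.path.exists(f): pickle.dump(calibration(c),open(f,'wb'))\n        C[c]=pickle.load(open(f,'rb'))\n    return C[c]\ndef save",1)
i=s.index('def proj'); s=s[:i]+s[i:].replace('calibration(cam)','cal(cam)')
s+='''
from scipy.spatial.transform import Rotation as Ro
RP=[561.5,155,0.175]
def w(P,p=None):
    p=p or RP; c,s=np.cos(p[2]),np.sin(p[2]); P=np.asarray(P,float); return np.array([p[0]+c*P[0]-s*P[1],p[1]+s*P[0]+c*P[1],P[2]])
def tool(tips,yaw=None):
    """tips: fingertip points (reader frame); returns per-segment tool-frame mm and total rotvec(deg)"""
    s=state(); R=Ro.from_euler('xyz',s['ee_rot'],degrees=True).as_matrix()
    Rd=Ro.from_euler('xyz',[180,0,np.degrees(RP[2])+180 if yaw is None else yaw],degrees=True).as_matrix()
    pos=s['ee_pos']; print('t',s['time_s'],'pos',pos.round(1),'F',s['force'].round(1),'rotvec deg',np.degrees(Ro.from_matrix(R.T@Rd).as_rotvec()).round(2))
    for P in tips:
        g=w(P)+[0,0,14]; print(P,'cur-axes',(R.T@(g-pos)).round(1),'final-axes',(Rd.T@(g-pos)).round(1)); pos=g
'''
open('h.py','w').write(s)
E
python3 - <<'E'
from fit import *
M={}
for c in('top','scene'):
    grab_frame(c)
    M[c]=[(np.array(trace(c,'reader')[0]['pixels'],float),ALL),(np.array(trace(c,'cover')[0]['pixels'],float),[COV])]
def cost(p,cams,ks):
    q=[p[0],p[1],p[2]/100]; return sum(np.abs(sil(c,q,M[c][k][1])-M[c][k][0]).sum()/M[c][k][0].sum() for c in cams for k in ks)
x=[561,155,17]
r=minimize(cost,x,args=(['top','scene'],[0,1]),method='Nelder-Mead',options=dict(initial_simplex=[x,[580,155,17],[561,175,17],[561,155,27]])); print(r.x.round(1),r.fun)
p=[r.x[0],r.x[1],r.x[2]/100]
out=[]
for c in('top','scene'):
    f=cv2.imread('pics/%s0.png'%c[0]); u=proj(c,T(p,np.array([[0,0,60.]])))[0].astype(int); x0,y0=u-[50,50]
    g=cv2.resize(f[y0:y0+100,x0:x0+100],(400,400),interpolation=cv2.INTER_CUBIC)
    for P in np.vstack([COV,box(-97,-97,-75,75,0,0),[[-47,-24,128],[-47,24,128]]]):
        v=(proj(c,T(p,P[None]))[0]+.5-[x0,y0])*4; cv2.circle(g,tuple(v.astype(int)),2,(0,0,255),-1)
    out.append(g)
cv2.imwrite('pics/fit.png',np.hstack(out))
def tri(a,b):
    A=[];B=[]
    for c,uv in(('top',a),('scene',b)):
        k=cal(c);Pm=np.array(k['mtx'])@np.c_[k['R'],k['t']]
        for i in(0,1):A.append(uv[i]*Pm[2]-Pm[i])
    A=np.array(A);return np.linalg.lstsq(A[:,:3],-A[:,3],rcond=None)[0].round()
print('shelf corner',tri((290,139),(345,165)),'box',tri((280,152),(333,172)), 'tallbox',tri((206,152),(277,135)))
tool([(-130,0,260)])
E
```

```text
[561.1 155.   17.8] 0.33646557273777633
shelf corner [724. 103. 143.] box [700. 126. 121.] tallbox [675. 299. 178.]
t 1.4 pos [251.6 517.1 228. ] F [-0.3 -0.4  0.4] rotvec deg [ 1.000e-02  0.000e+00 -3.597e+01]
(-130, 0, 260) cur-axes [-331.9 -266.3  -46. ] final-axes [-112.2 -410.5  -46. ]
```

View pics/fit.png

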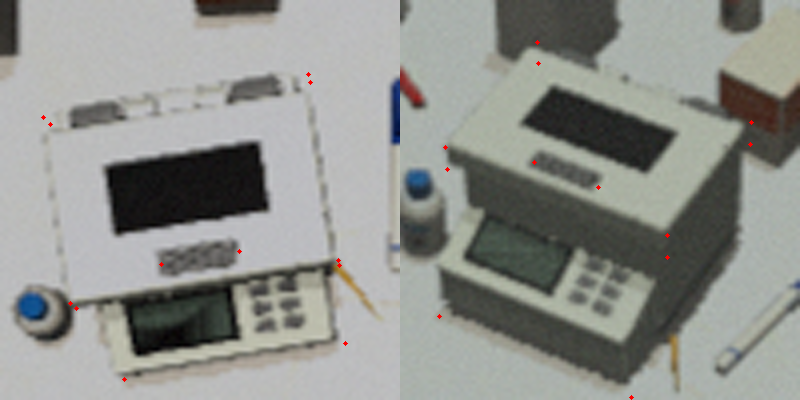

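The fit matches both views. The reader is at about (561, 155) with yaw about 10°, and the pad is at crop pixel (201,257), right where the projection puts it. Now I'll move in front of and above the reader with the gripper closed.

send_rows([
  [[-0.066,-0.053,-0.009],[0,0,0]],
  [[-0.066,-0.053,-0.009],[0,0,0]],
  [[-0.066,-0.053,-0.009],[0,0,0]],
  [[-0.066,-0.053,-0.009],[0,0,0]],
  [[-0.066,-0.053,-0.009],[0,0,0]],
  [[-0.066,-0.053,-0.009],[0,0,0]],
  [[-0.066,-0.053,-0.009],[0,0,0]],
  [[-0.066,-0.053,-0.009],[0,0,0]],
  [[-0.066,-0.053,-0.009],[0,0,0]],
  [[-0.066,-0.053,-0.009],[0,0,0]],
], grip=1, grip_force=20)

```text
time_s: 2.4
ee_pos: [432.8, 132.8, 273.4]
ee_rot: [180.0, 0.0, 154.1]
force: [-0.6, 0.2, 0.5]
gripper_width: 13.8
gripper_force: 0.0
```

send_rows([
  [[0,0,0],[0,0,-0.252]],
  [[0,0,0],[0,0,-0.252]],
  [[0,0,0],[0,0,-0.252]],
  [[0,0,0],[0,0,-0.252]],
  [[0,0,0],[0,0,-0.252]],
  [[0,0,0],[0,0,0]],
])

```text
time_s: 3.0
ee_pos: [432.4, 134.4, 273.0]
ee_rot: [180.0, 0.0, -169.9]
force: [0.6, 0.6, -0.4]
gripper_width: 0.7
gripper_force: 0.0
```

Run:
```python
from h import *
f=save('wrist','w0.png'); C['wrist']=calibration('wrist')
for n in('cover','press_pad','reader'):
    for r in trace('wrist',n)[:1]:print(n,r['p'],r['bbox'])
g=f[:,:,::-1].copy()
for P in [(-62,82,127),(-62,-82,127),(-47,-24,128),(-47,24,128),(-97,-75,40),(-97,75,40)]:
    cv2.circle(g,tuple(np.clip(proj('wrist',w(P))[0],-5,2000).astype(int)),4,(0,0,255),-1)
cv2.imwrite('pics/w0m.png',g)
tool([(-47,0,138),(-47,0,129)])
```

```text
cover 0.62 [230.2, 302.2, 177.9, 107.5]
press_pad 0.97 [227.6, 302.9, 185.0, 106.3]
reader 0.77 [225.0, 239.9, 187.8, 174.9]
t 3.2 pos [432.3 134.4 273. ] F [ 0.4 -0.   0.3] rotvec deg [0.01 0.01 0.03]
(-47, 0, 138) cur-axes [-83.7  -2.3 121. ] final-axes [-83.8  -2.2 121. ]
(-47, 0, 129) cur-axes [ 0. -0.  9.] final-axes [ 0. -0.  9.]
```

View pics/w0m.png

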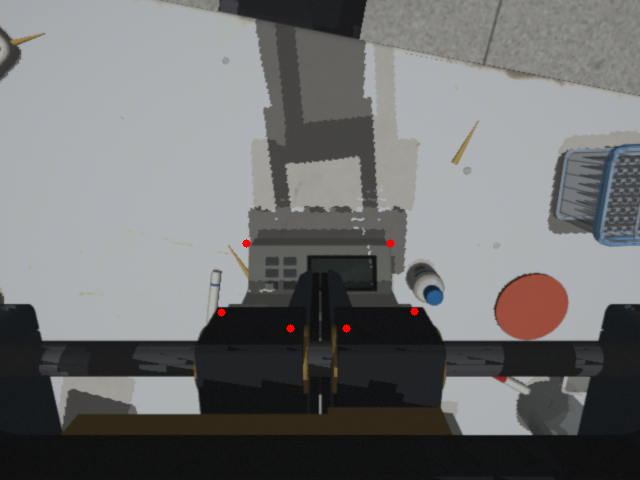

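The wrist view looks back toward the robot. The nose corners at (249,240) and (393,240) are within 3 px of the projection. Next I'll approach the pad and press it gently.

send_rows([
  [[-0.042,-0.001,0.06],[0,0,0]],
  [[-0.042,-0.001,0.06],[0,0,0]],
  [[-0.042,0,0.06],[0,0,0]],
  [[-0.042,0,0.05],[0,0,0]],
  [[0,0,0.01],[0,0,0]],
  [[0,0,0],[0,0,0]],
])

```text
time_s: 3.8
ee_pos: [514.4, 148.0, 152.0]
ee_rot: [-180.0, -0.2, -169.9]
force: [0.1, -0.3, -0.4]
gripper_width: 0.2
gripper_force: 0.0
```

send_rows([
  [[0,0,0.008],[0,0,0]],
  [[0,0,0.008],[0,0,0]],
  [[0,0,0.006],[0,0,0]],
  [[0,0,0],[0,0,0]],
])

```text
time_s: 4.2
ee_pos: [514.8, 148.2, 142.2]
ee_rot: [180.0, 0.0, -169.8]
force: [-0.0, 0.6, -0.3]
gripper_width: 0.6
gripper_force: 0.0
```

Tip is at z≈128, touching or nearly so. Pressing in 2 mm steps.

send_rows([
  [[0,0,0.004],[0,0,0]],
  [[0,0,0.004],[0,0,0]],
  [[0,0,0],[0,0,0]],
])

```text
time_s: 4.5
ee_pos: [515.0, 148.2, 138.0]
ee_rot: [180.0, -0.0, -169.9]
force: [-1.0, -0.0, 1.6]
gripper_width: 0.6
gripper_force: 1.2
```

send_rows([
  [[0,0,0.004],[0,0,0]],
  [[0,0,0.002],[0,0,0]],
  [[0,0,0],[0,0,0]],
])

```text
time_s: 4.8
ee_pos: [515.0, 148.2, 135.9]
ee_rot: [180.0, -0.0, -169.8]
force: [-3.6, -0.8, 9.5]
gripper_width: 0.5
gripper_force: 4.6
```

The force has risen to 9.5 N, so it's at the stop. I'll let go and get clear toward the front and up.

send_rows([
  [[0.03,0,-0.04],[0,0,0]],
  [[0.08,0,-0.06],[0,0,0]],
  [[0.08,0,-0.06],[0,0,0]],
  [[0.03,0,-0.08],[0,0,0]],
  [[0,0,-0.08],[0,0,0]],
  [[0,0,0],[0,0,0]],
  [[0,0,0],[0,0,0]],
  [[0,0,0],[0,0,0]],
  [[0,0,0],[0,0,0]],
  [[0,0,0],[0,0,0]],
])

```text
time_s: 5.8
ee_pos: [406.7, 128.7, 293.7]
ee_rot: [-180.0, -0.1, -169.9]
force: [0.2, -0.3, 0.4]
gripper_width: 0.5
gripper_force: 0.0
```

```bash
sed -i 's/RP=.*/RP=[561.5,155.5,0.176]/' h.py
python3 - <<'E'
from h import *
out=[]
for c in('top','scene'):
    f=save(c,c+'1.png'); u=proj(c,w((20,0,120)))[0].astype(int); x0,y0=u-[50,50]
    out.append(cv2.resize(f[y0:y0+100,x0:x0+100],(400,400),interpolation=cv2.INTER_CUBIC))
    for n in('tube_a','cover'):
        for r in trace(c,n)[:4]:
            m=np.argwhere(r['pixels']); print(c,n,r['p'],r['bbox'],m.mean(0)[::-1].round(1))
    for y in(36,0,-36): print(y,[proj(c,w((-10,y,z)))[0].round(1) for z in(102,112)])
cv2.imwrite('pics/open.png',np.hstack(out)[:,:,::-1])
tool([])
E
```

```text
top cover 0.76 [220.5, 152.8, 74.7, 39.3] [260.9 169.1]
36 [array([257.2, 211.3]), array([256.6, 210.5])]
0 [array([271.5, 209. ]), array([271. , 208.2])]
-36 [array([285.8, 206.7]), array([285.4, 205.9])]
scene tube_a 0.43 [289.5, 196.6, 4.6, 13.0] [288.7 201.1]
scene cover 0.96 [279.3, 137.4, 55.5, 50.9] [308.9 163.8]
36 [array([276.6, 197.8]), array([276.5, 195.1])]
0 [array([288.4, 202.4]), array([288.3, 199.7])]
-36 [array([300.2, 207.1]), array([300.2, 204.4])]
t 6.1 pos [406.9 128.8 294.8] F [ 0.1 -1.  -0.1] rotvec deg [ 0.   -0.02  0.07]
```

View pics/open.png

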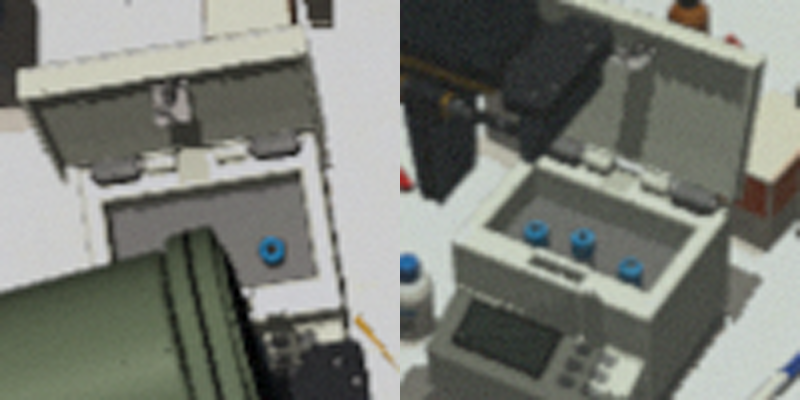

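The cover is wide open. In the scene crop the caps are at (536,232), (583,241) and (630,268). The middle cap sits about 9 px (≈10 mm) above the line through the other two, so the middle tube is the proud one.

Run:
```python
from h import *
for c,pts in(('top',[(272,250,-36,102)]),('scene',[(136,232,36,102),(183,241,0,112),(230,268,-36,102)])):
    o=proj(c,w((20,0,120)))[0].astype(int)-50
    for u,v,y,z in pts: print(c,y,(ray(c,(u/4+o[0]-.4,v/4+o[1]-.4),z)-w((-10,y,z))).round(1))
tool([(-10,0,280),(-10,0,118),(-10,0,114)])
```

```text
top -36 [-1.   0.5  0. ]
scene 36 [0.6 0.6 0. ]
scene 0 [-0.2 -0.4  0. ]
scene -36 [1.3 1.5 0. ]
t 6.1 pos [406.9 128.8 294.8] F [ 0.1 -1.  -0.1] rotvec deg [ 0.   -0.02  0.07]
(-10, 0, 280) cur-axes [-146.8   -1.     0.7] final-axes [-146.8   -0.8    0.8]
(-10, 0, 118) cur-axes [ -0.  -0. 162.] final-axes [  0.  -0. 162.]
(-10, 0, 114) cur-axes [-0. -0.  4.] final-axes [ 0. -0.  4.]
```

send_rows([
  [[-0.074,-0.001,0],[0,0,0]],
  [[-0.074,-0.001,0],[0,0,0]],
  [[-0.074,0,0],[0,0,0]],
  [[-0.072,0,0.01],[0,0,0]],
  [[0,0,0.08],[0,0,0]],
  [[0,0,0.08],[0,0,0]],
  [[0,0,0.08],[0,0,0]],
  [[0,0,0.06],[0,0,0]],
  [[0,0,0.01],[0,0,0]],
  [[0,0,0],[0,0,0]],
])

```text
time_s: 7.1
ee_pos: [551.8, 153.7, 134.6]
ee_rot: [-180.0, -0.1, -169.8]
force: [-0.4, -0.0, 0.5]
gripper_width: 0.5
gripper_force: 0.0
```

send_rows([
  [[0,0,0.006],[0,0,0]],
  [[0,0,0.004],[0,0,0]],
  [[0,0,0],[0,0,0]],
])

```text
time_s: 7.4
ee_pos: [552.4, 153.9, 131.0]
ee_rot: [180.0, 0.1, -169.8]
force: [0.1, -0.6, -0.4]
gripper_width: 0.6
gripper_force: 0.0
```

send_rows([
  [[0,0,0.006],[0,0,0]],
  [[0,0,0.004],[0,0,0]],
  [[0,0,0.004],[0,0,0]],
  [[0,0,0],[0,0,0]],
])

```text
time_s: 7.8
ee_pos: [551.7, 153.7, 122.7]
ee_rot: [180.0, -0.0, -169.8]
force: [-0.4, 0.1, 0.1]
gripper_width: 1.0
gripper_force: 0.0
```

send_rows([
  [[0,0,0.004],[0,0,0]],
  [[0,0,0.004],[0,0,0]],
  [[0,0,0.004],[0,0,0]],
  [[0,0,0],[0,0,0]],
])

```text
time_s: 8.2
ee_pos: [551.6, 153.7, 116.5]
ee_rot: [-180.0, -0.0, -169.8]
force: [0.2, 0.3, -0.3]
gripper_width: 0.3
gripper_force: 0.0
```

send_rows([
  [[0,0,0.002],[0,0,0]],
  [[0,0,0.001],[0,0,0]],
  [[0,0,0],[0,0,0]],
])

```text
time_s: 8.5
ee_pos: [551.9, 153.8, 115.5]
ee_rot: [180.0, 0.0, -169.8]
force: [-0.7, 0.1, 0.7]
gripper_width: 0.8
gripper_force: 0.6
```

Run:
```python
from h import *
f=save('scene','s2.png'); o=proj('scene',w((20,0,120)))[0].astype(int)-40
cv2.imwrite('pics/s2c.png',cv2.resize(f[o[1]:o[1]+80,o[0]:o[0]+80],(560,560),interpolation=cv2.INTER_CUBIC)[:,:,::-1])
tool([])
```

```text
t 8.55 pos [551.9 153.8 115.5] F [0.7 0.5 1. ] rotvec deg [0.01 0.01 0.07]
```

View pics/s2c.png

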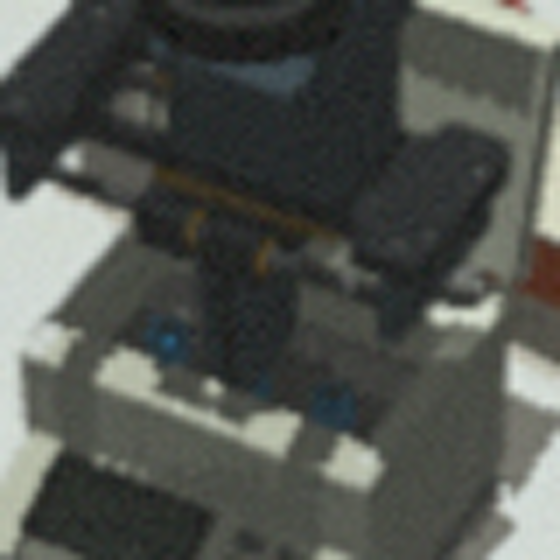

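The fingertips are over the middle cap at about (258,385). I'll push a little more to feel the well floor.

send_rows([
  [[0,0,0.002],[0,0,0]],
  [[0,0,0],[0,0,0]],
])

```text
time_s: 8.75
ee_pos: [552.3, 153.9, 115.1]
ee_rot: [180.0, 0.1, -169.8]
force: [0.9, -0.1, 4.1]
gripper_width: 0.3
gripper_force: 2.2
```

send_rows([
  [[0,0,0.002],[0,0,0]],
  [[0,0,0],[0,0,0]],
])

```text
time_s: 8.95
ee_pos: [552.9, 154.0, 114.8]
ee_rot: [180.0, 0.2, -169.8]
force: [-0.1, 0.2, 8.7]
gripper_width: 0.2
gripper_force: 4.0
```

The force rose steeply with the tip at 101 mm, so the tube is on the well floor. I'll lift, check the caps, and go over behind the open cover.

send_rows([
  [[0,0,-0.02],[0,0,0]],
  [[0,0,-0.09],[0,0,0]],
  [[0,0,-0.1],[0,0,0]],
  [[0,0,-0.1],[0,0,0]],
  [[-0.02,0,-0.05],[0,0,0]],
  [[-0.09,0,0],[0,0,0]],
  [[-0.09,0,0],[0,0,0]],
  [[-0.08,0,0],[0,0,0]],
  [[0,0,0],[0,0,0]],
  [[0,0,0],[0,0,0]],
])

```text
time_s: 9.95
ee_pos: [689.5, 178.3, 291.8]
ee_rot: [-180.0, -0.2, -169.9]
force: [-0.3, 0.1, -0.1]
gripper_width: 0.3
gripper_force: 0.0
```

Run:
```python
from h import *
out=[]
for c in('scene','top'):
    f=save(c,c+'3.png'); o=proj(c,w((20,0,120)))[0].astype(int)-50
    out.append(cv2.resize(f[o[1]:o[1]+100,o[0]:o[0]+100],(400,400),interpolation=cv2.INTER_CUBIC))
cv2.imwrite('pics/s3c.png',np.hstack(out)[:,:,::-1])
ax=np.array([52,118.])
P=[(125,0,250),(125,0,195),(112,0,195)]
for th in (1.83,1.7,1.57,1.4,1.2,1.0,.8,.6,.4,.2,.08,.0):
    d=np.array([-np.cos(th),np.sin(th)]);n=np.array([np.sin(th),np.cos(th)])
    r=105 if th<1.5 else 100
    q=ax+r*d+10*n; q=q+[16,0]
    if th>1.5: e=ax+114*d+9*n; q=np.array([e[0]+16,min(e[1]-30,q[1])])
    P.append((round(q[0],1),0,round(q[1],1)))
tool(P)
```

```text
t 10.05 pos [688.6 178.3 293.7] F [ 0.2 -0.5 -0.5] rotvec deg [ 0.   -0.05  0.07]
(125, 0, 250) cur-axes [ 4.1 -0.2 29.7] final-axes [ 4.1 -0.2 29.7]
(125, 0, 195) cur-axes [-0.1 -0.  55. ] final-axes [ 0. -0. 55.]
(112, 0, 195) cur-axes [13.  0.  0.] final-axes [13. -0. -0.]
(np.float64(105.9), 0, np.float64(195.9)) cur-axes [ 6.1  0.  -0.9] final-axes [ 6.1  0.  -0.9]
(np.float64(91.6), 0, np.float64(199.9)) cur-axes [14.3  0.  -4. ] final-axes [14.3  0.  -4. ]
(np.float64(76.9), 0, np.float64(202.0)) cur-axes [14.7  0.  -2.1] final-axes [14.7 -0.  -2.1]
(np.float64(60.0), 0, np.float64(223.2)) cur-axes [ 16.9   0.  -21.2] final-axes [ 16.9   0.  -21.2]
(np.float64(39.3), 0, np.float64(219.5)) cur-axes [20.7  0.   3.7] final-axes [20.7  0.   3.7]
(np.float64(19.7), 0, np.float64(211.8)) cur-axes [19.6  0.   7.7] final-axes [19.6 -0.   7.7]
(np.float64(2.0), 0, np.float64(200.3)) cur-axes [17.7  0.  11.5] final-axes [17.7 -0.  11.5]
(np.float64(-13.0), 0, np.float64(185.5)) cur-axes [15.   0.  14.8] final-axes [15.   0.  14.8]
(np.float64(-24.8), 0, np.float64(168.1)) cur-axes [11.8  0.  17.4] final-axes [11.8 -0.  17.4]
(np.float64(-32.9), 0, np.float64(148.7)) cur-axes [ 8.1  0.  19.4] final-axes [ 8.1  0.  19.4]
(np.float64(-35.9), 0, np.float64(136.4)) cur-axes [ 3.   0.  12.3] final-axes [ 3.  -0.  12.3]
(np.float64(-37.0), 0, np.float64(128.0)) cur-axes [1.1 0.  8.4] final-axes [ 1.1 -0.   8.4]
```

View pics/s3c.png

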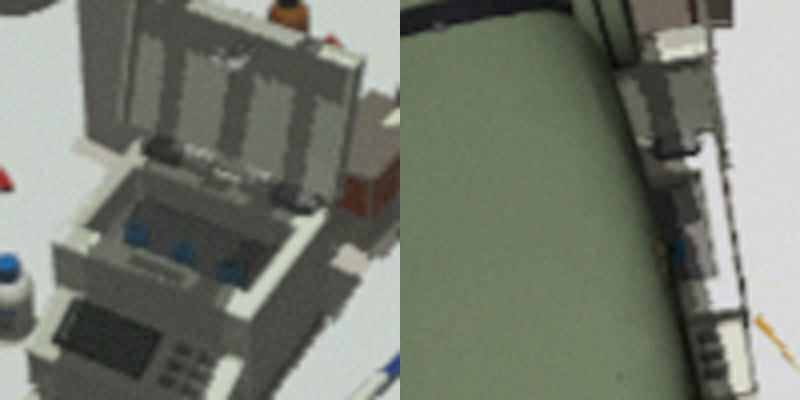

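The caps are now at (136,233), (182,250) and (231,271), which is collinear, so all three are home. Next I'll go down behind the cover and sweep it forward.

send_rows([
  [[0.004,0,0.085],[0,0,0]],
  [[0.004,0,0.084],[0,0,0]],
  [[0,0,0],[0,0,0]],
])

```text
time_s: 10.35
ee_pos: [680.6, 176.7, 203.5]
ee_rot: [-180.0, -0.8, -169.8]
force: [-1.0, -1.2, -0.1]
gripper_width: 0.6
gripper_force: 0.0
```

send_rows([
  [[0.019,0,-0.001],[0,0,0]],
  [[0.019,0,-0.001],[0,0,0]],
  [[0.014,0,-0.004],[0,0,0]],
  [[0.014,0,-0.004],[0,0,0]],
  [[0.015,0,-0.003],[0,0,0]],
  [[0.015,0,-0.003],[0,0,0]],
  [[0.015,0,-0.007],[0,0,0]],
  [[0.015,0,-0.007],[0,0,0]],
  [[0.019,0,0.001],[0,0,0]],
  [[0.019,0,0.001],[0,0,0]],
])

```text
time_s: 11.35
ee_pos: [604.3, 163.1, 222.7]
ee_rot: [180.0, -0.0, -169.8]
force: [2.8, 0.6, -0.9]
gripper_width: 0.1
gripper_force: 1.0
```

Run:
```python
from h import *
f=save('scene','s4.png'); o=proj('scene',w((20,0,140)))[0].astype(int)-50
cv2.imwrite('pics/s4c.png',cv2.resize(f[o[1]:o[1]+100,o[0]:o[0]+100],(500,500),interpolation=cv2.INTER_CUBIC)[:,:,::-1])
tool([(43.2,0,209.2)])
```

```text
t 11.4 pos [602.3 162.8 222.8] F [-0.   0.3 -0.7] rotvec deg [-0.   -0.17  0.07]
(43.2, 0, 209.2) cur-axes [-1.7 -0.  -0.4] final-axes [-1.7 -0.  -0.4]
```

View pics/s4c.png

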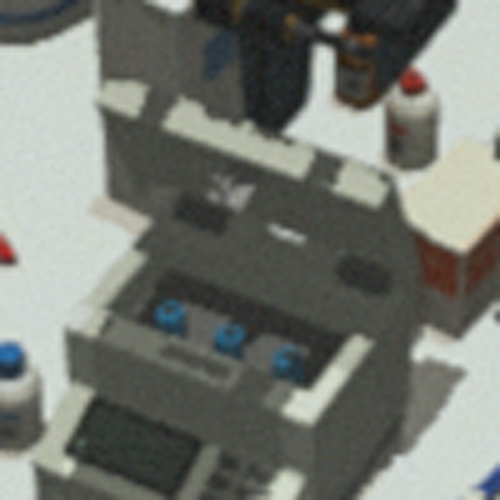

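The cover leans forward with the fingers behind it at about (275,120), and all three caps are level. I'll continue the arc down.

send_rows([
  [[0.018,0,0.005],[0,0,0]],
  [[0.018,0,0.005],[0,0,0]],
  [[0.017,0,0.009],[0,0,0]],
  [[0.017,0,0.009],[0,0,0]],
  [[0.016,0,0.013],[0,0,0]],
  [[0.016,0,0.012],[0,0,0]],
  [[0.013,0,0.016],[0,0,0]],
  [[0.013,0,0.016],[0,0,0]],
  [[0.01,0,0.018],[0,0,0]],
  [[0.01,0,0.018],[0,0,0]],
])

```text
time_s: 12.4
ee_pos: [531.7, 150.2, 161.7]
ee_rot: [180.0, -0.0, -169.8]
force: [2.1, 0.6, 1.8]
gripper_width: 0.7
gripper_force: 1.0
```

Run:
```python
from h import *
tool([(-37,0,136.5),(-42,0,128),(-44,0,121)])
```

```text
t 12.4 pos [531.7 150.2 161.7] F [2.1 0.6 1.8] rotvec deg [ 0.   -0.    0.07]
(-37, 0, 136.5) cur-axes [ 6.7  0.  11.2] final-axes [ 6.7  0.  11.2]
(-42, 0, 128) cur-axes [5.  0.  8.5] final-axes [ 5.  -0.   8.5]
(-44, 0, 121) cur-axes [2. 0. 7.] final-axes [2. 0. 7.]
```

send_rows([
  [[0.007,0,0.012],[0,0,0]],
  [[0.007,0,0.011],[0,0,0]],
  [[0.006,0,0.009],[0,0,0]],
  [[0.004,0,0.007],[0,0,0]],
  [[0.002,0,0.004],[0,0,0]],
  [[0,0,0.004],[0,0,0]],
  [[0,0,0],[0,0,0]],
])

```text
time_s: 13.1
ee_pos: [519.0, 147.9, 138.8]
ee_rot: [180.0, -0.0, -169.8]
force: [0.1, -0.4, 1.6]
gripper_width: 0.4
gripper_force: 1.1
```

send_rows([
  [[0,0,0.003],[0,0,0]],
  [[0,0,0.003],[0,0,0]],
  [[0,0,0],[0,0,0]],
])

```text
time_s: 13.4
ee_pos: [519.0, 147.9, 136.3]
ee_rot: [180.0, -0.0, -169.8]
force: [-1.6, -0.5, 5.1]
gripper_width: 0.5
gripper_force: 2.7
```

send_rows([
  [[0,0,0.002],[0,0,0]],
  [[0,0,0],[0,0,0]],
])

```text
time_s: 13.6
ee_pos: [519.0, 147.9, 136.2]
ee_rot: [180.0, -0.0, -169.8]
force: [-3.6, -0.2, 9.9]
gripper_width: 0.1
gripper_force: 5.3
```

send_rows([
  [[0,0,0.001],[0,0,0]],
  [[0,0,0],[0,0,0]],
])

```text
time_s: 13.8
ee_pos: [519.0, 147.9, 136.1]
ee_rot: [180.0, 0.0, -169.8]
force: [-4.4, -1.7, 12.5]
gripper_width: 0.7
gripper_force: 6.5
```

It's firmly at the stop. I'll let go straight up, move clear, and look.

send_rows([
  [[0,0,-0.01],[0,0,0]],
  [[0,0,-0.02],[0,0,0]],
  [[0,0,-0.06],[0,0,0]],
  [[0.06,0,-0.08],[0,0,0]],
  [[0.08,0,-0.06],[0,0,0]],
  [[0.08,0,-0.06],[0,0,0]],
  [[0,0,0],[0,0,0]],
  [[0,0,0],[0,0,0]],
  [[0,0,0],[0,0,0]],
  [[0,0,0],[0,0,0]],
])

```text
time_s: 14.8
ee_pos: [411.5, 128.6, 278.1]
ee_rot: [-180.0, -0.2, -169.9]
force: [0.8, 0.2, -0.5]
gripper_width: 0.6
gripper_force: 0.0
```

Run:
```python
from h import *
f=save('scene','s5.png'); o=proj('scene',w((20,0,120)))[0].astype(int)-60
cv2.imwrite('pics/s5c.png',cv2.resize(f[o[1]:o[1]+120,o[0]:o[0]+120],(480,480),interpolation=cv2.INTER_CUBIC)[:,:,::-1])
tool([])
```

```text
t 14.85 pos [411.5 128.6 278.1] F [-0.3  1.  -0.3] rotvec deg [-0.01 -0.15  0.06]
```

View pics/s5c.png

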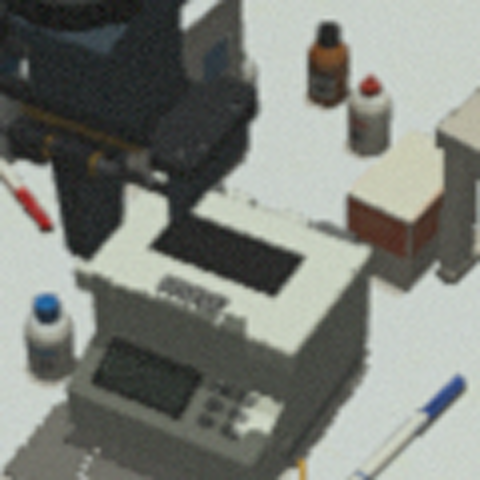

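The cover is shut and latched at (220,265), nearly a second after letting go, and the bottle and marker haven't moved.

```bash
python3 -c "
from workcell import *
print(job_done())"
```

```text
the job is handed in; nothing more can be done
None
```

I opened the cover, pushed the proud middle tube down level with the other two, and pressed the cover shut; it stayed latched, and I handed the job in at about 15 s.

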